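# Reload the label printer and snap its cover shut

## Robot

A 6-joint arm with a two-finger parallel gripper is mounted at the origin on the work surface; the furniture and walls round the work are solid. World frame = base frame: x ahead of the robot, y to its left, z up, the work surface at z = 0. Lengths are in m, angles in rad, forces in N, time in s.
With the tool pointing down it reaches from about 0.4 to 0.825 m from the base axis. Payload 7 kg.
Tool frame: the origin (TCP) lies at the very end of the fingers, on their centre line; the grasp point (between the pads) lies 19 mm behind it (arm.grip_point_offset is the distance from the TCP to the grasp point, in m); z points along the fingers, y is the line along which they close (so a half turn about z gives the same grasp; the last joint's range is limited). The gripper opens to 88 mm and grips with 3 to 60 N. Pads are 19 mm wide; open, the fingers measure 130 mm over their backs; the gripper's body (78 mm by 193 mm) begins 47 mm behind the grasp point.
Start: joints at [-0.953, 0.359, 0.012, 0, -1.224, -0.288], TCP at [0.219, -0.639, 0.227] pointing down, gripper open.
Joint ranges: [-3.07, 3.07], [-1.43, 2.12], [-1.02, 1.25], [-3.03, 1.67], [-3.05, -0], [-3.03, 3.03]. Speed limits (rad/s): [2.39, 2.39, 3.01, 3.14, 3.14, 3.14].

## Interface

Orientations are given as [roll, pitch, yaw] about the fixed x, y, z axes, in that order (R = Rz(yaw) Ry(pitch) Rx(roll)).
In Python, from station import arm, cams gives the robot as it stands.
- The arm moves only by the shell command python3 -m handwheel 'ROWS' [FORCE]. ROWS is JSON, a list that holds one entry, the list of rows, each a list of 7 numbers: the shift along the tool's x, y, z normalised to -1 to 1, where 1 is 0.08 m, then the turn, a rotation vector about the tool's x, y, z normalised to -1 to 1, where 1 is 0.5 rad, then the closure in counts, from 0 (fully open) to 255 (shut). In form: [[[x, y, z, wx, wy, wz, hand], ...]]. A call has 1 to 5 rows; each row is the pose to reach, as a shift and turn from the pose commanded when the call began, along the tool's axes at that moment; what a row does not reach only later rows make up. A row lasts 1/8 s, in which the tool goes at most 62.5 mm and 10.7 degrees, less where a joint would pass 70% of its speed; a pose out of reach is approached as far as the arm can. A call with a number of a shift or a turn outside -1 to 1 is refused whole. A call with a gripper value outside its range is refused whole. The fingers move at their own pace and stop on an object; FORCE is the grip in N (left out, the last holds). Time passes only in rows, so rows that repeat a pose let the fingers close. It gives the time, the measured TCP pose, the force, the opening and the grip force at its end, in the units of the state.
- arm.get_state(): the state, without advancing time (a new reading comes with each control period).
- cams.grab_frame(name): name is "side" or "top" or "wrist"; returns the picture (400x640x3 uint8, blue, green, red); there is no depth.
- cams.camera_info(name): a dict with "camera_matrix" (3x3 intrinsics, pixels), "R" (3x3) and "t" (3): a world point X has camera coordinates R X + t; the wrist camera has in their place "hand_eye" (4x4, takes a point from camera to tool coordinates, whose origin is the TCP and whose axes are the flange's). Camera axes: x right, y down, z forward; pixel columns grow to the right and rows downward; lengths in m; the calibration is good to about 2 mm. A picture is of the moment at which its call begins: read the wrist's pose just before it. camera_info takes no time and is no camera call.
- arm.job_done(): hands the job in; it is judged then, once.
The state is a dict: "t": time; "q": joint angles; "qd": joint speeds; "joint_efforts": joint torques, N m; "eef_pos": TCP position; "ee_rot": TCP orientation; "force": force on the tool from outside, world axes, zero at the start; "moment": the same for the moment, N m; "width": finger opening in m; "gripper_force": force on a finger pad.
Only numpy, scipy, OpenCV 4.12 (cv2) and the standard library are available. Lean on these libraries where they do the work, as an engineer would, in place of code of your own. Each camera call takes 0.05 s, during which the arm holds its last target. There are 200 camera calls.

## Task

Reload the label printer: lay the fresh cream-white paper roll flat on the hub in its open bay, then put its loose dark grey cover back on by hooking its front lip into the slot and swinging it down until the catch snaps over it and it lies flush. Let go of everything and leave the other things on the table where they are.

Things in the scene. Friction and masses are not known exactly. Their poses are not given: they have to be found in the camera images.
- printer: pale grey bench label printer, 197 x 122 x 45 mm, fixed. Origin on the table under the middle of the roll bay's opening; x runs from the keys back to the orange catch, z up. Sizes below are in its frame, mm. Flat top at z 45, opening x -61 to 60, y -49.5 to 49.5. Inside, the bay is x -71.5 to 56, y -42 to 42, floor z 10; steel pins up to z 30 stand at x -52, y +-34
- hub (a point): centre of the white hub's foot on the bay floor (printer 18, 0, 10), axes as the printer's. Boss 33 mm across, 6 mm high, chamfered. A seated roll's origin lies here. In front of a seated roll (-x, towards the slot) 45 mm of the opening stays free for a finger; at its sides only 8 mm, behind it 4 mm
- slot (a point): middle of the slot's upper edge (printer -61, 0, 41), axes as the printer's. The slot is the gap under the 4 mm thick front deck, which reaches from here to -x; 10.5 mm in, a wall stops the lip; below, it is open to the bay floor. With the lip home, the corner where panel underside and lip meet lies 3 mm behind (+x) and 1 mm below this point and 1.5 mm remain before the lip's end
- cover_seat (a point): where the cover's origin lies when it is home (printer 0, 0, 36.5), axes as the printer's, parallel to the cover's then: panel on the ledges along both long sides (z 40), its top level with the printer's top. 2 to 2.5 mm play at the sides and rear
- tongue_seat (a point): where the cover's tongue end (point tongue) lies when the cover is home (printer 64, 0, 43), axes as the printer's. Until it is pressed past the catch, a hooked cover rests with its tongue about 9 mm above this
- catch (a joint): orange sprung catch behind the opening: 0 = sprung forward (home), up to 0.009 m pushed back (printer +x); 1.4 N at home and 0.35 N per mm more. At home its nose, 30 mm wide, covers the last 4 mm of the tongue, underside z 43.8; its front is bevelled, leaning back from z 46 to 55.5, so the tongue coming down pushes it back and it snaps over. Takes 5 N down at the tongue, 7 N at the grip bar
- cover: dark grey cover, 0.09 kg, right way up on the table beside the printer. Panel 116 (x) x 94 (y) x 5 mm; origin 3.5 mm below the middle of its underside; -x lip, +x tongue, z out of its top. Lip 78 wide, 3.3 thick (z 0 to 3.3), 12 beyond the panel's front edge (x -58 to -70); tongue 40 wide, z 3.5 to 6.5, x 58 to 64; ribs 3.5 deep at y +-38. Raised 0.4 rad at the tongue, the lip enters the slot
- lip (a point): middle of the lip's front end, on its upper face (cover -70, 0, 3.3 mm)
- tongue (a point): middle of the tongue's end, on its upper face (cover 64, 0, 6.5 mm)
- grip_bar (a point): middle of the top of the cover's black grip bar (cover 14, 0, 23.5 mm): 12 mm thick along the cover's x, 44 mm long along its y, 15 mm high above the panel; pinch it across its 12 mm. With the cover home it can also be pressed down here or beside it
- roll: fresh roll of cream label paper lying flat on the table: ring 68 mm outside, hole 38 mm, 25 mm high, 0.07 kg, origin at the centre of its underside. Pinch its 15 mm wall with one finger in the hole
- stamp: wooden rubber stamp with a turned knob, 30 x 60 x 68 mm, bystander; origin at the centre of its underside
- saffron_jar: glass jar of red threads with a pale lid, 49 mm across, 76 mm high, bystander; origin at the centre of its underside
- spice_jar: spice jar with a green cap, 42 mm across, 97 mm high, bystander; origin at the centre of its underside
- sachet_box: small yellow folding carton, 37 x 72 x 19 mm, bystander; origin at the centre of its underside
- weight: brass scale weight with a knob, 34 mm across, 50 mm high, bystander; origin at the centre of its underside
Not all that is in view belongs to the job. Leave any turquoise look-alike of the cover alone.

How it is judged:
By the outcome, as a careful person would: the job done as asked, in the order asked, and still so for the second after the job is handed in, with the robot touching nothing.
It also fails if it takes over 58 s, if anything falls off the work surface, if the arm or the gripper's body presses on something with over 40 N, if the wrist force passes 120 N, or if a joint passes its speed limit or range.

## Working session

There is one attempt and no reset: what is moved stays moved. The work goes in short steps, Python scripts to look and compute and a shell command to move; the robot and the scene stay as the last step left them, time stands still between calls to the robot, and variables do not carry over. Pictures are saved under pics/ and viewed, at most 10 in all, crops included, and the job is handed in when it is done.

```bash
mkdir -p pics; ls; python3 - <<'E'
from station import arm,cams
import cv2
s=arm.get_state();print(s)
for n in("top","side"):
    cv2.imwrite(f"pics/{n}0.png",cams.grab_frame(n));i=cams.camera_info(n);print(n,i)
print(cams.camera_info("wrist"))
E
```

```text
pics
{'t': 0.0, 'q': array([-9.52886278e-01,  3.59366180e-01,  1.10453517e-02, -3.36104080e-04,
       -1.22407299e+00, -2.88111341e-01]), 'qd': array([ 0.00068633,  0.00126285,  0.00094735, -0.00129374, -0.00192043,
        0.00177919]), 'joint_efforts': array([-9.04949720e-04, -5.82715881e+01,  2.93052399e+01,  6.99751943e+00,
        6.87812339e-03, -1.35793598e-04]), 'eef_pos': array([ 0.21842038, -0.63817014,  0.22563272]), 'ee_rot': array([ 3.13997122e+00, -1.51021881e-04, -2.81190829e+00]), 'force': array([-1.15658031, -0.52994006, -0.41717392]), 'moment': array([ 0.01027775, -0.01076062, -0.01550529]), 'gripper_force': 0.0, 'width': 0.08760976748196446}
top {'camera_matrix': array([[365.37594044,   0.        , 320.47110732],
       [  0.        , 365.37594044, 198.21932989],
       [  0.        ,   0.        ,   1.        ]]), 'R': array([[-0.02182732, -0.99968437, -0.01243906],
       [-0.98868658,  0.02343068, -0.14815482],
       [ 0.14839951,  0.00906451, -0.98888595]]), 't': array([0.0239411 , 0.56066172, 1.13548174])}
side {'camera_matrix': array([[363.06036009,   0.   
[... 153 characters left out ...]
0.16022466,  0.01453451],
       [-0.10731156,  0.58832833, -0.8014699 ],
       [ 0.11986418, -0.79258932, -0.59785847]]), 't': array([0.52230855, 0.12314426, 0.8308918 ])}
{'camera_matrix': array([[315.72382755,   0.        , 323.75162345],
       [  0.        , 315.72382755, 199.20776419],
       [  0.        ,   0.        ,   1.        ]]), 'hand_eye': array([[-3.50578629e-04, -9.65931485e-01, -2.58797687e-01,
         6.90457715e-02],
       [ 9.99999894e-01, -2.61342083e-04, -3.79215312e-04,
        -4.56916779e-04],
       [ 2.98661283e-04, -2.58797792e-01,  9.65931475e-01,
        -1.57410735e-01],
       [ 0.00000000e+00,  0.00000000e+00,  0.00000000e+00,
         1.00000000e+00]])}
```

View pics/top0.png

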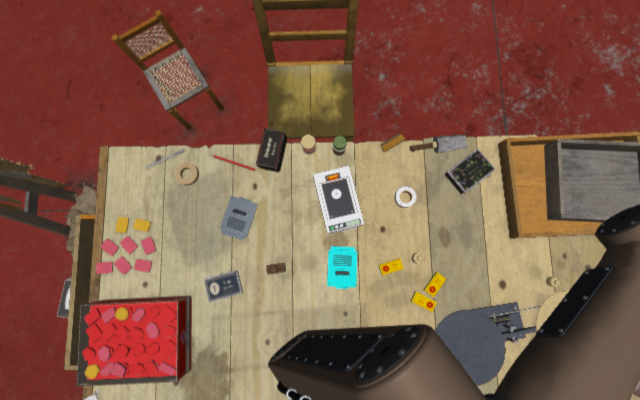

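View pics/side0.png

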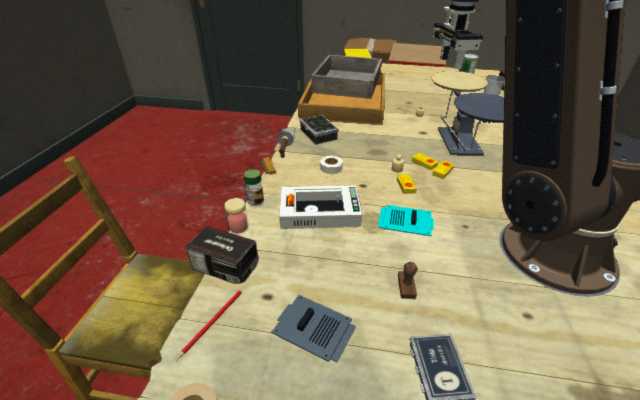

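Candidates: the roll could be the white ring at top (405,197) or the tan ring at (187,174). The cover could be the dark grey panel at (239,217) or the turquoise one at (342,267). By the description I choose the white ring and the grey panel, and check them in one enlarged crop.

```bash
python3 - <<'E'
import cv2,numpy as np
t=cv2.imread("pics/top0.png")
def c(u,v,w,h,k): return cv2.resize(t[v-h//2:v+h//2,u-w//2:u+w//2],None,fx=k,fy=k,interpolation=cv2.INTER_CUBIC)
a=np.vstack([c(339,200,60,76,6)]) #360x456
b=c(238,218,44,52,6)            #264x312
r=c(405,197,24,24,6); d=c(187,174,24,24,6)
m=np.zeros((456,640,3),np.uint8); m[:456,:360]=a; m[:312,360:624]=b; m[312:456,360:504]=r; m[312:456,504-8:640]=d[:, :144]
cv2.imwrite("pics/m1.png",m)
E
```

```text
(no output)
```

View pics/m1.png

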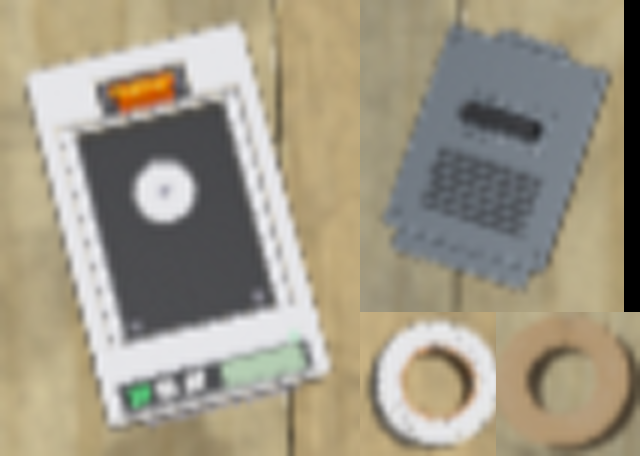

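```bash
cat > h.py <<'E'
import numpy as np,cv2
from scipy.spatial.transform import Rotation as Ro
from station import arm,cams
def ray(name,uv,z,pose=None):
    i=cams.camera_info(name);K=i["camera_matrix"]
    if name=="wrist":
        p,e=pose;T=np.eye(4);T[:3,:3]=Ro.from_euler("xyz",e).as_matrix();T[:3,3]=p;M=T@i["hand_eye"];Rw=M[:3,:3];C=M[:3,3]
    else: Rw=i["R"].T;C=-Rw@i["t"]
    d=Rw@np.linalg.inv(K)@np.array([uv[0],uv[1],1.]);return C+d*(z-C[2])/d[2]
def proj(name,X,pose=None):
    i=cams.camera_info(name);K=i["camera_matrix"];X=np.atleast_2d(X)
    if name=="wrist":
        p,e=pose;T=np.eye(4);T[:3,:3]=Ro.from_euler("xyz",e).as_matrix();T[:3,3]=p;M=np.linalg.inv(T@i["hand_eye"]);R,t=M[:3,:3],M[:3,3]
    else:R,t=i["R"],i["t"]
    c=(X@R.T+t)@K.T;return c[:,:2]/c[:,2:]
def rel(p,e,tp,te):
    "normalised shift/turn from pose (p,e) to (tp,te)"
    R=Ro.from_euler("xyz",e);return np.round(np.r_[R.inv().apply(np.array(tp)-p)/.08,(R.inv()*Ro.from_euler("xyz",te)).as_rotvec()/.5],3)
def fit2(L,W):
    "rigid 2d fit local L->world W: yaw, origin, residual"
    L=np.array(L)[:,:2];W=np.array(W)[:,:2];a=L-L.mean(0);b=W-W.mean(0)
    y=np.arctan2((a[:,0]*b[:,1]-a[:,1]*b[:,0]).sum(),(a*b).sum());r=np.array([[np.cos(y),-np.sin(y)],[np.sin(y),np.cos(y)]])
    o=W.mean(0)-r@L.mean(0);return y,o,np.abs(L@r.T+o-W).max()
def snap(n,f):
    s=arm.get_state();cv2.imwrite("pics/"+f,cams.grab_frame(n));np.save("pics/"+f+".npy",np.r_[s["eef_pos"],s["ee_rot"]]);return s
E
python3 - <<'E'
from h import *
f=lambda x,y,u,v:(u+(x+.5)/6-.5,v+(y+.5)/6-.5)
P=[f(*c,309,162) for c in [(30,75),(240,25),(327,375),(112,427)]]
W=[ray("top",p,.045) for p in P];print(np.round(W,4))
for i in range(4):print(round(np.linalg.norm(W[i]-W[i-1]),4))
h=ray("top",f(165,191,309,162),.016);print("hub",h)
# mid of printer body unknown offset; use short/long edges and opening corners
O=[f(*c,309,162) for c in [(60,130),(240,88),(300,325),(112,345)]]
d=((W[0]+W[1])-(W[2]+W[3]))[:2];y=np.arctan2(d[1],d[0]);print("yaw",y,"origin",h[:2]-.018*np.array([np.cos(y),np.sin(y)]))
for n,c,z in[("bar",(141,122),.0235),("tongue",(172,34),.0065),("lip",(104,262),.0033),("TL",(95,28),.0085),("TR",(248,72),.0085)]:print(n,ray("top",f(*c,216,192),z))
print("roll",ray("top",(405.2,196.7),.025))
E
```

```text
[[ 0.6403  0.0318  0.045 ]
 [ 0.6652 -0.0826  0.045 ]
 [ 0.4744 -0.1223  0.045 ]
 [ 0.4495 -0.0079  0.045 ]]
0.1949
0.1171
0.195
0.1171
hub [ 0.57974627 -0.04042767  0.016     ]
yaw 0.20500245435977243 origin [ 0.56212318 -0.04409193]
bar [0.52492032 0.27794491 0.0235    ]
tongue [0.57565429 0.26523346 0.0065    ]
lip [0.45054597 0.30215091 0.0033    ]
TL [0.57972264 0.30763337 0.0085    ]
TR [0.55309233 0.22250744 0.0085    ]
roll [ 0.56206121 -0.26508662  0.025     ]
```

The crops show the printer with its hub at (336,193) and its catch towards +x. They also show the grey cover with its tongue up-right and lip down-left, and the white ring with an orange core at (405,197). The tan ring is wood or tape. The edge lengths match the given sizes, so I move towards the roll.

```bash
H="python3 -m handwheel"
$H '[[[-0.875,0.51,-0.2,0,0,0,0],[-0.875,0.51,-0.2,0,0,0,0]]]'
$H '[[[-0.875,0.51,-0.2,0,0,0,0],[-0.875,0.51,-0.2,0,0,0,0]]]'
$H '[[[-0.875,0.51,0,0,0,0,0],[-0.875,0.51,0,0,0,0,0]]]'
$H '[[[-0.875,0.51,0,0,0,0,0],[-0.875,0.51,0,0,0,0,0]]]'
$H '[[[-0.875,0.51,0.2,0,0,0,0],[-0.875,0.51,0.2,0,0,0,0]]]'
$H '[[[-0.875,0.51,0.2,0,0,0,0],[-0.875,0.51,0.2,0,0,0,0]]]'
$H '[[[0,0,0,0,0,-0.964,120],[0,0,0,0,0,-0.964,120],[0,0,0,0,0,-0.964,120]]]'
$H '[[[0,0,0,0,0,-0.964,140],[0,0,0,0,0,-0.964,140],[0,0,0,0,0,-0.964,140]]]'
$H '[[[0,0,0,0,0,-0.964,160],[0,0,0,0,0,-0.964,160],[0,0,0,0,0,-0.964,160],[0,0,0,0,0,-0.964,160]]]'
python3 - <<'E'
from h import *
s=snap("wrist","w1.png");print({k:np.round(s[k],4) for k in("t","eef_pos","ee_rot","width","q")})
E
```

```text
t: 0.35
eef_pos: [0.2728, -0.5758, 0.2429]
ee_rot: [-3.142, 0.0, -2.811]
force: [0.2, -0.3, 0.1]
width: 0.0879
gripper_force: 0.0
t: 0.6
eef_pos: [0.3262, -0.5144, 0.2593]
ee_rot: [-3.141, 0.001, -2.81]
force: [0.8, -0.1, 0.4]
width: 0.0877
gripper_force: 0.0
t: 0.85
eef_pos: [0.379, -0.453, 0.2585]
ee_rot: [3.141, 0.0, -2.81]
force: [0.4, -0.5, 0.7]
width: 0.0878
gripper_force: 0.0
t: 1.1
eef_pos: [0.4319, -0.392, 0.2583]
ee_rot: [3.141, -0.0, -2.81]
force: [-0.2, -0.1, -0.2]
width: 0.0876
gripper_force: 0.0
t: 1.35
eef_pos: [0.4845, -0.3308, 0.2415]
ee_rot: [3.141, -0.001, -2.81]
force: [-1.2, -0.3, -0.0]
width: 0.0876
gripper_force: 0.0
t: 1.6
eef_pos: [0.5376, -0.2697, 0.2255]
ee_rot: [3.141, -0.001, -2.811]
force: [0.1, -0.8, 0.5]
width: 0.0876
gripper_force: 0.0
t: 1.98
eef_pos: [0.5362, -0.2719, 0.2265]
ee_rot: [3.141, -0.001, -2.326]
force: [0.5, -0.7, 0.3]
width: 0.0635
gripper_force: 0.0
t: 2.35
eef_pos: [0.5361, -0.272, 0.2266]
ee_rot: [3.141, -0.0, -1.844]
force: [0.9, 0.3, 0.3]
width: 0.04
gripper_force: 0.0
t: 2.85
eef_pos: [0.5362, -0.2718, 0.2265]
ee_rot: [3.141, -0.0, -1.367]
force: [-0.1, 0.1, -0.3]
width: 0.0328
gripper_force: 0.0
{'t': np.float64(2.85), 'eef_pos': array([ 0.5362, -0.2718,  0.2265]), 'ee_rot': array([ 3.1412e+00, -1.0000e-04, -1.3674e+00]), 'width': np.float64(0.0328), 'q': array([-1.4440e-01,  2.3860e-01, -1.5750e-01,  2.0000e-04, -1.1751e+00,
        3.4760e-01])}
```

View pics/w1.png

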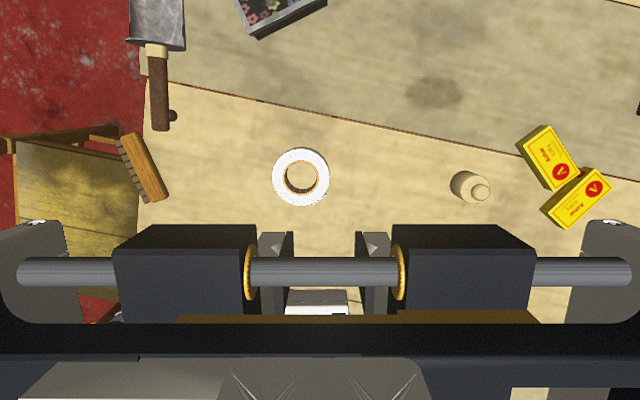

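The roll's top face centre is at (301,177), about 58 px across. The brass weight is at (470,187) and the cartons are further right.

```bash
python3 - <<'E'
from h import *
v=np.load("pics/w1.png.npy");po=(v[:3],v[3:])
im=cv2.imread("pics/w1.png");m=((im.min(2)>185)*255).astype(np.uint8);m[:140]=0;m[215:]=0;m[:,:265]=0;m[:,340:]=0
c=max(cv2.findContours(m,0,1)[0],key=cv2.contourArea);print(cv2.fitEllipse(c))
X=ray("wrist",(301,177),.025,po);print(X,ray("wrist",(330,177),.025,po)-ray("wrist",(272,177),.025,po))
y=.205;t=X[:2]-.0265*np.array([np.cos(y),np.sin(y)]);print(t,rel(v[:3],v[3:],[*t,.009],[np.pi,0,-1.366]))
E
```

```text
((300.4478759765625, 177.1808319091797), (55.57363510131836, 57.817626953125), 129.2197723388672)
[ 0.56253598 -0.26686415  0.025     ] [-0.0656184  -0.01350685  0.        ]
[ 0.53659086 -0.27225868] [ 6.000e-03 -4.000e-03  2.719e+00  1.000e-03 -0.000e+00 -3.000e-03]
```

```bash
H="python3 -m handwheel"
$H '[[[0,0,1,0,0,0,160],[0,0,1,0,0,0,160]]]' 20
$H '[[[0,0,1,0,0,0,160],[0,0,1,0,0,0,160]]]' | head -2
$H '[[[0,0,0.4,0,0,0,160],[0,0,0.72,0,0,0,160],[0,0,0.72,0,0,0,160]]]'
$H '[[[0,0,0,0,0,0,255],[0,0,0,0,0,0,255],[0,0,0,0,0,0,255],[0,0,0,0,0,0,255]]]' 15
$H '[[[0,0,-0.1,0,0,0,255],[0,0,-0.6,0,0,0,255],[0,0,-0.9,0,0,0,255],[0,0,-0.9,0,0,0,255]]]'
```

```text
t: 3.15
eef_pos: [0.5342, -0.2707, 0.1433]
ee_rot: [3.136, 0.003, -1.369]
force: [0.5, -0.3, -0.9]
width: 0.0328
gripper_force: 0.0
t: 3.4
eef_pos: [0.5347, -0.2708, 0.064]
t: 3.78
eef_pos: [0.5364, -0.2711, 0.0088]
ee_rot: [3.139, 0.001, -1.366]
force: [0.0, 0.2, -0.3]
width: 0.0326
gripper_force: 0.0
t: 4.28
eef_pos: [0.5377, -0.2713, 0.0107]
ee_rot: [-3.139, -0.001, -1.365]
force: [-1.2, -0.3, 7.0]
width: 0.0159
gripper_force: 13.6
t: 4.78
eef_pos: [0.5382, -0.2713, 0.0838]
ee_rot: [-3.137, -0.002, -1.366]
force: [-0.3, -0.3, -1.0]
width: 0.0157
gripper_force: 13.7
```

```bash
H="python3 -m handwheel"
$H '[[[-0.3,-0.1,-1,0,0,0,255],[-0.9,-0.17,-1,0,0,0,255]]]'
$H '[[[-0.9,-0.17,-0.8,0,0,0,255],[-0.9,-0.17,-0.8,0,0,0,255]]]'|head -2
$H '[[[-1,-0.17,0,0,0,0,255],[-1,-0.17,0,0,0,0,255]]]'|head -2
$H '[[[-1,-0.17,0,0,0,0,255],[-1,-0.17,0,0,0,0,255],[-1,-0.17,0,0,0,0,255],[-1,-0.17,0,0,0,0,255]]]'
python3 - <<'E'
from h import *
s=snap("wrist","w2.png");print({k:np.round(s[k],4) for k in("t","eef_pos","ee_rot","width")})
E
```

```text
t: 5.03
eef_pos: [0.5368, -0.1986, 0.1634]
ee_rot: [-3.139, -0.002, -1.368]
force: [1.7, 0.8, -0.2]
width: 0.0158
gripper_force: 13.9
t: 5.28
eef_pos: [0.534, -0.1226, 0.2267]
t: 5.52
eef_pos: [0.5304, -0.0409, 0.2249]
t: 6.02
eef_pos: [0.5279, 0.037, 0.2246]
ee_rot: [3.141, -0.0, -1.366]
force: [-0.6, 0.5, -1.0]
width: 0.0158
gripper_force: 14.1
{'t': np.float64(6.025), 'eef_pos': array([0.5279, 0.037 , 0.2246]), 'ee_rot': array([ 3.1407e+00, -2.0000e-04, -1.3662e+00]), 'width': np.float64(0.0158)}
```

View pics/w2.png

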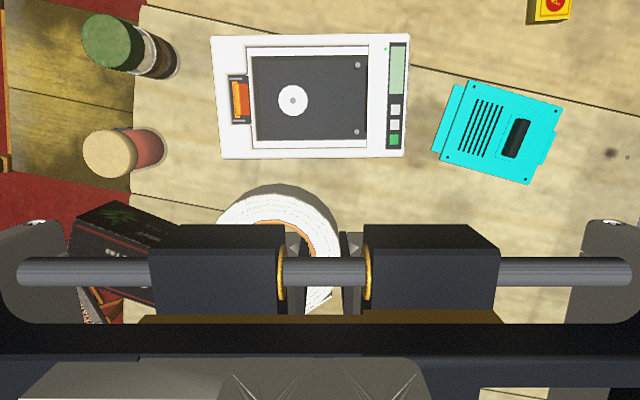

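Hub at (293,100), pins at (358,65) and (358,131), printer corners near (211,35), (410,33), (407,158) and (216,158). The roll sits level in the grip.

```bash
python3 - <<'E'
from h import *
v=np.load("pics/w2.png.npy");po=(v[:3],v[3:])
L=[(.018,0,.016),(-.052,-.034,.030),(-.052,.034,.030)]
W=[ray("wrist",u,l[2],po) for u,l in zip([(293,100.5),(358,65),(358,131)],L)]
y,o,r=fit2(L,W);print(y,o,r)
C=[ray("wrist",u,.045,po) for u in[(211,35),(410,33),(407,158),(216,158)]]
d=(C[0]+C[3]-C[1]-C[2]);print("yaw corners",np.arctan2(d[1],d[0]),[round(np.linalg.norm(C[i]-C[i-1]),4) for i in range(4)])
R=np.array([[np.cos(y),-np.sin(y)],[np.sin(y),np.cos(y)]])
print("corners in printer",np.round([R.T@(c[:2]-o) for c in C],4))
hub=W[0][:2];print("hub",hub)
im=cv2.imread("pics/w2.png");a=cv2.resize(im[20:260,190:430],None,fx=2.5,fy=2.5,interpolation=cv2.INTER_CUBIC);cv2.imwrite("pics/c2.png",a)
# roll centre predicted
t=hub-.0265*np.array([np.cos(.205),np.sin(.205)]);print(t,rel(v[:3],v[3:],[*t,.15],[np.pi,0,y-np.pi/2]))
# where the held roll's top outline should lie, if centred at tool y=-26.5, top 14.3 mm behind the TCP
T=Ro.from_euler("xyz",v[3:]);th=np.linspace(-np.pi/2,np.pi/2,7)
print(np.round(proj("wrist",v[:3]+T.apply(np.c_[.034*np.cos(th),-.0265+.034*np.sin(th),0*th-.0143]),po)))
E
```

```text
0.22486203430019794 [ 0.56094627 -0.0433012 ] 0.0006407978880588056
yaw corners 0.20873465423066592 [np.float64(0.1195), np.float64(0.1929), np.float64(0.1212), np.float64(0.2039)]
corners in printer [[ 0.0924 -0.0612]
 [-0.1005 -0.0591]
 [-0.1033  0.0621]
 [ 0.1005  0.0579]]
hub [ 0.57886494 -0.03944941]
[ 0.55291982 -0.04484394] [ 1.065 -0.1    0.933  0.002 -0.    -0.04 ]
[[202. 261.]
 [208. 228.]
 [232. 204.]
 [268. 194.]
 [305. 204.]
 [331. 228.]
 [340. 261.]]
```

View pics/c2.png

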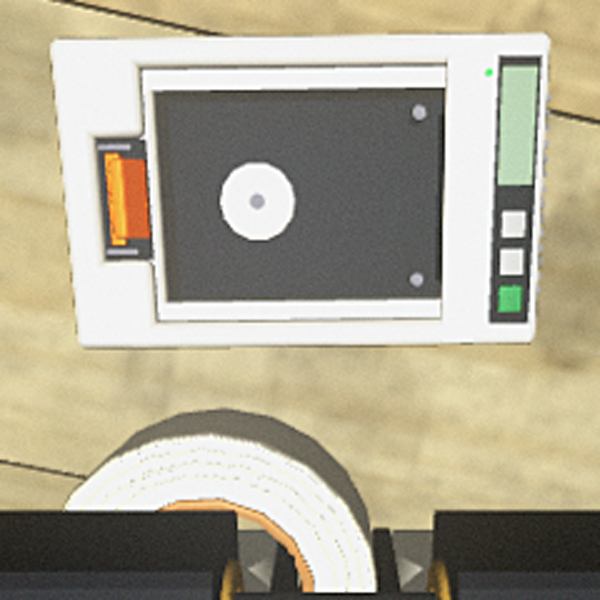

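```bash
python3 - <<'E'
from h import *
from scipy.optimize import least_squares
v=np.load("pics/w2.png.npy");po=(v[:3],v[3:])
mm=[(18,0,16),(-52,-34,30),(-52,34,30),(-61,-49.5,45),(-61,49.5,45),(60,49.5,45),(60,-49.5,45)]
px=[(257,201),(419,112),(417,279),(447,65),(442,321),(157,321),(140,67)]
L=np.array(mm)/1e3;U=np.array([(190+(a+.5)/2.5-.5,20+(b+.5)/2.5-.5) for a,b in px])
W=np.array([ray("wrist",u,l[2],po) for u,l in zip(U,L)])
y,o,r=fit2(L,W);print("printer",y,o,r)
R=np.array([[np.cos(y),-np.sin(y)],[np.sin(y),np.cos(y)]]);print(np.round((L[:,:2]@R.T+o-W[:,:2])*1e3,1))
hub=R@[.018,0]+o;t=hub-.0265*np.array([np.cos(y),np.sin(y)])
print(hub,t,rel(v[:3],v[3:],[*t,.15],[np.pi,0,y-np.pi/2]))
# held roll outline: fit centre along tool y and height from outer arc of its top rim
A=np.array([(66,507),(105,468),(150,444),(210,435),(250,440),(320,478),(365,545),(375,590)])
A=190+(A[:,0]+.5)/2.5-.5,20+(A[:,1]+.5)/2.5-.5
A=np.c_[A];T=Ro.from_euler("xyz",v[3:])
def f(p):
    th=np.linspace(-2,2,200);Q=proj("wrist",v[:3]+T.apply(np.c_[p[0]+.034*np.cos(th),p[1]+.034*np.sin(th),0*th+p[2]]),po)
    return [np.linalg.norm(Q-a,axis=1).min() for a in A]
s=least_squares(f,[0,-.0265,-.0143],x_scale=.01,diff_step=1e-3);print(s.x,np.round(s.fun,1))
E
```

```text
printer 0.2129438019977352 [ 0.56166774 -0.04337242] 0.0006958537491185274
[[-0.2  0.2]
 [-0.6  0.1]
 [-0.2  0.5]
 [-0.3 -0.5]
 [ 0.4 -0.7]
 [ 0.5  0.4]
 [ 0.5  0. ]]
[ 0.57926117 -0.03956833] [ 0.55335973 -0.04516879] [ 1.07  -0.104  0.933  0.002 -0.    -0.017]
[-0.00150234 -0.02634005 -0.0077191 ] [0.3 0.9 0.2 0.6 0.6 0.2 0.4 0.2]
```

```bash
H="python3 -m handwheel"
$H '[[[0.6,-0.05,0,0,0,-0.015,255],[1,-0.1,0.2,0,0,-0.015,255],[1,-0.1,0.2,0,0,-0.015,255]]]'
$H '[[[0.08,0,0.4,0,0,0,255],[0.08,0,1,0,0,0,255]]]'
$H '[[[0,0,0.7,0,0,0,255],[0,0,0.7,0,0,0,255],[0,0,0.7,0,0,0,255]]]'
python3 - <<'E'
from h import *
s=arm.get_state();p=s["eef_pos"];T=Ro.from_euler("xyz",s["ee_rot"]);print(p,s["ee_rot"],(T.inv().apply(np.r_[.57926,-.03957,0]-p)*1e3)[:2],s["force"])
snap("side","s1.png")
E
```

```text
t: 6.45
eef_pos: [0.5515, -0.0419, 0.2074]
ee_rot: [3.139, -0.0, -1.363]
force: [0.3, 0.5, -1.2]
width: 0.0158
gripper_force: 14.1
t: 6.7
eef_pos: [0.5548, -0.0459, 0.1297]
ee_rot: [-3.137, -0.0, -1.36]
force: [0.4, 0.4, -1.0]
width: 0.0156
gripper_force: 14.1
t: 7.08
eef_pos: [0.5548, -0.0453, 0.0748]
ee_rot: [-3.14, -0.001, -1.358]
force: [-0.3, -0.3, -0.4]
width: 0.0159
gripper_force: 14.1
[ 0.55482678 -0.04534415  0.07484949] [-3.13985926e+00 -6.78090035e-04 -1.35794864e+00] [ -0.53322667 -24.97181405] [-0.33156201 -0.28429057 -0.40007098]
```

```bash
H="python3 -m handwheel"
$H '[[[0.006,0.0175,0.2,0,0,0,255],[0.006,0.0175,0.45,0,0,0,255],[0.006,0.0175,0.45,0,0,0,255]]]'
$H '[[[0,0,0.06,0,0,0,255],[0,0,0.06,0,0,0,255]]]'
$H '[[[0,0,0.05,0,0,0,255],[0,0,0.05,0,0,0,255]]]'
$H '[[[0,0,0.04,0,0,0,255],[0,0,0.04,0,0,0,255]]]'
python3 - <<'E'
from h import *
s=arm.get_state();p=s["eef_pos"];T=Ro.from_euler("xyz",s["ee_rot"]);print(p,s["ee_rot"],(T.inv().apply(np.r_[.57926,-.03957,0]-p)*1e3)[:2],s["force"])
E
```

```text
t: 7.5
eef_pos: [0.5514, -0.0461, 0.0363]
ee_rot: [3.14, 0.0, -1.359]
force: [0.4, 0.5, -1.0]
width: 0.0153
gripper_force: 14.1
t: 7.75
eef_pos: [0.5525, -0.0459, 0.0325]
ee_rot: [-3.141, 0.0, -1.358]
force: [0.3, 0.1, -1.2]
width: 0.0159
gripper_force: 14.1
t: 8.0
eef_pos: [0.5521, -0.046, 0.028]
ee_rot: [3.141, 0.0, -1.358]
force: [-0.1, 0.6, -1.0]
width: 0.0157
gripper_force: 14.1
t: 8.25
eef_pos: [0.5521, -0.046, 0.0247]
ee_rot: [3.141, 0.0, -1.358]
force: [-0.2, -0.3, -0.4]
width: 0.0153
gripper_force: 14.1
[ 0.55213586 -0.04601424  0.02472394] [ 3.14130661e+00  6.06007476e-06 -1.35833346e+00] [ -0.57957748 -27.88019238] [-0.20465584 -0.27255363 -0.39526638]
```

```bash
H="python3 -m handwheel"
$H '[[[0,-0.015,0.03,0,0,0,255],[0,-0.015,0.03,0,0,0,255]]]' | grep -E "eef|force"
$H '[[[0,0,0.03,0,0,0,255],[0,0,0.03,0,0,0,255]]]' | grep -E "eef|force"
$H '[[[0,0,0.02,0,0,0,255],[0,0,0.02,0,0,0,255]]]' | grep -E "eef|force"
```

```text
eef_pos: [0.5534, -0.0457, 0.0223]
force: [-0.5, -0.4, -0.6]
gripper_force: 14.1
eef_pos: [0.5536, -0.0458, 0.0205]
force: [-1.6, 0.8, 3.6]
gripper_force: 14.8
eef_pos: [0.5536, -0.0458, 0.02]
force: [-5.7, 1.2, 14.5]
gripper_force: 16.0
```

```bash
H="python3 -m handwheel"
$H '[[[0,0,-0.02,0,0,0,190],[0,0,-0.02,0,0,0,165],[0,0,-0.02,0,0,0,165],[0,0,-0.02,0,0,0,165]]]' | grep -E "eef|force|width"
$H '[[[0,0,-0.3,0,0,0,165],[0,0,-0.8,0,0,0,165],[0,0,-1,0,0,0,165]]]' | grep -E "eef|force"
$H '[[[-1,0,-1,0,0,0,165],[-1,0,-1,0,0,0,165]]]' | grep -E "eef|force"
$H '[[[-0.25,0,-0.4,0,0,0,165],[-0.25,0,-0.4,0,0,0,165],[-0.25,0,-0.4,0,0,0,165]]]' | grep -E "eef|force"
python3 - <<'E'
from h import *
snap("wrist","w3.png");v=np.load("pics/w3.png.npy");print(v)
im=cv2.imread("pics/w3.png");cv2.imwrite("pics/c3.png",cv2.resize(im[0:230,150:470],None,fx=2.5,fy=2.5,interpolation=cv2.INTER_CUBIC))
E
```

```text
eef_pos: [0.5533, -0.0458, 0.0199]
force: [0.5, 0.3, -0.2]
width: 0.0305
gripper_force: 0.0
eef_pos: [0.5545, -0.0456, 0.1023]
force: [0.5, 0.1, -0.2]
gripper_force: 0.0
eef_pos: [0.5361, 0.0332, 0.1812]
force: [1.1, 0.4, -0.4]
gripper_force: 0.0
eef_pos: [0.5318, 0.052, 0.2114]
force: [-0.2, -0.0, -1.2]
gripper_force: 0.0
[ 5.31759308e-01  5.19532283e-02  2.11356102e-01  3.14054993e+00
  2.68482515e-04 -1.35814605e+00]
```

View pics/c3.png

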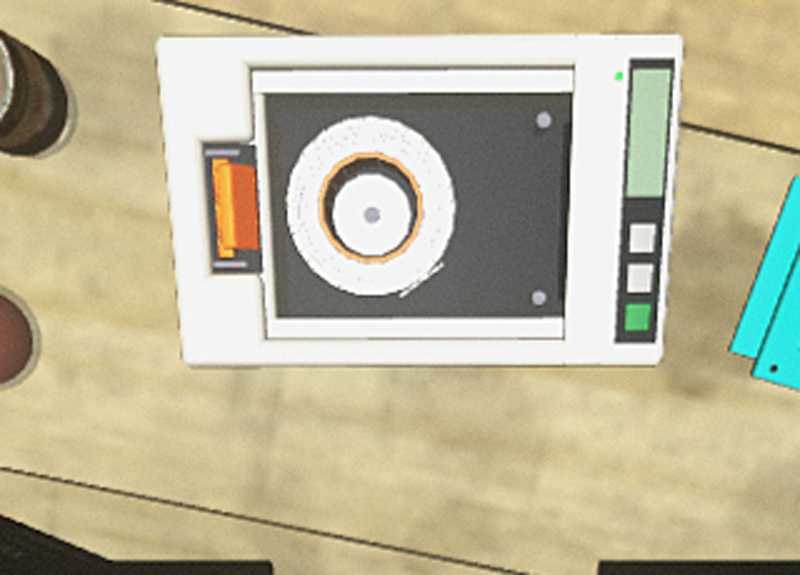

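The roll sits round the hub, top face centre at crop (371,206). I'll verify that numerically, refine the printer pose and plan the cover approach.

```bash
python3 - <<'E'
from h import *
v=np.load("pics/w3.png.npy");po=(v[:3],v[3:])
g=lambda a,b:(150+(a+.5)/2.5-.5,(b+.5)/2.5-.5)
mm=[(18,0,16),(-52,-34,30),(-52,34,30),(-61,-49.5,45),(-61,49.5,45),(60,49.5,45),(60,-49.5,45)]
px=[(372,213),(544,120),(539,297),(575,68),(564,339),(267,339),(251,70)]
L=np.array(mm)/1e3;W=np.array([ray("wrist",g(*u),l[2],po) for u,l in zip(px,L)])
y,o,r=fit2(L,W);print("printer",y,o,r)
R=np.array([[np.cos(y),-np.sin(y)],[np.sin(y),np.cos(y)]]);print(np.round((L[:,:2]@R.T+o-W[:,:2])*1e3,1))
for c,z in[((371,206),.035),((371,206),.041)]:print("roll in printer",R.T@(ray("wrist",g(*c),z,po)[:2]-o))
# cover view: TCP such that the bar is 90 mm ahead on tool x
c=-.287;yaw=c-np.pi/2;t=np.array([.525,.278])-.085*np.array([np.cos(yaw),np.sin(yaw)])
print("view",t,rel(v[:3],v[3:],[*t,.2],[np.pi,0,-1.358]))
E
```

```text
printer 0.21590843399763682 [ 0.56153738 -0.04325525] 0.0009422020921929924
[[-0.1  0.9]
 [-0.3 -0. ]
 [-0.3  0.5]
 [-0.2 -0.7]
 [-0.5 -0.4]
 [ 0.7  0.4]
 [ 0.8 -0.7]]
roll in printer [ 0.01684331 -0.00193745]
roll in printer [ 0.01639001 -0.00137147]
view [0.54906148 0.35952328] [-3.712e+00 -1.023e+00  1.420e-01  2.000e-03  1.000e-03 -0.000e+00]
```

```bash
H="python3 -m handwheel"
$H '[[[-0.93,-0.255,0,0,0,0,140],[-0.93,-0.255,0,0,0,0,140]]]' | grep eef
$H '[[[-0.93,-0.255,0,0,0,0,120],[-0.93,-0.255,0,0,0,0,120]]]' | grep eef
$H '[[[-0.93,-0.255,0,0,0,0,120],[-0.93,-0.255,0,0,0,0,120]]]' | grep eef
$H '[[[-0.93,-0.255,0,0,0,0,120],[-0.93,-0.255,0,0,0,0,120]]]' | grep eef
$H '[[[0,0,0,0,0,1,120],[0,0,0,0,0,1,120],[0,0,0,0,0,1,120],[0,0,0,0,0,1,120]]]'
python3 - <<'E'
from h import *
snap("wrist","w4.png");v=np.load("pics/w4.png.npy");print(v)
im=cv2.imread("pics/w4.png");cv2.imwrite("pics/c4.png",cv2.resize(im[0:230,150:470],None,fx=2.5,fy=2.5,interpolation=cv2.INTER_CUBIC))
E
```

```text
eef_pos: [0.5365, 0.1303, 0.2107]
eef_pos: [0.5407, 0.2078, 0.2106]
eef_pos: [0.545, 0.2847, 0.2106]
eef_pos: [0.5493, 0.3616, 0.2106]
t: 12.05
eef_pos: [0.5494, 0.3588, 0.2116]
ee_rot: [3.141, -0.001, -1.858]
force: [0.7, -0.0, -0.4]
width: 0.0465
gripper_force: 0.0
[ 5.49368239e-01  3.58780533e-01  2.11572556e-01  3.14096022e+00
 -1.20933254e-03 -1.85836696e+00]
```

View pics/c4.png

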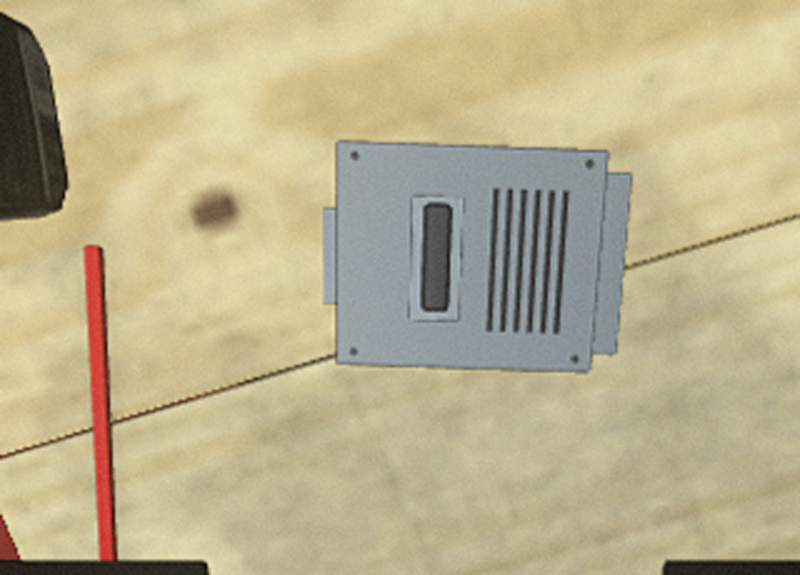

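Grey cover's panel corners in the crop are at (337,141), (608,151), (591,372) and (337,363). The grip bar is at (437,257), the tongue on the left and the lip on the right.

```bash
python3 - <<'E'
from h import *
v=np.load("pics/w4.png.npy");po=(v[:3],v[3:])
g=lambda a,b:(150+(a+.5)/2.5-.5,(b+.5)/2.5-.5)
mm=[(58,-47,8.5),(-58,-47,8.5),(-58,47,8.5),(58,47,8.5),(14,0,23.5),(64,-20,6.5),(64,20,6.5),(-70,-39,3.3),(-70,39,3.3)]
px=[(337,141),(608,151),(591,372),(337,363),(437,257),(324,208),(324,304),(632,173),(615,355)]
L=np.array(mm)/1e3;W=np.array([ray("wrist",g(*u),l[2],po) for u,l in zip(px,L)])
y,o,r=fit2(L,W);print("cover",y,o,r)
R=np.array([[np.cos(y),-np.sin(y)],[np.sin(y),np.cos(y)]]);print(np.round((L[:,:2]@R.T+o-W[:,:2])*1e3,1))
b=R@[.014,0]+o;print("bar",b,W[4])
print(rel(v[:3],v[3:],[*b,.0115],[np.pi,0,y-np.pi/2]))
E
```

```text
cover -0.3202693294787166 [0.51299304 0.28488467] 0.0009907504327871797
[[ 0.4 -0.6]
 [-1.  -0.4]
 [-0.1  0.6]
 [ 0.8  0.6]
 [ 0.4  0.4]
 [ 0.6 -0.3]
 [ 0.4 -0.6]
 [-0.7 -0. ]
 [-0.9  0.4]]
bar [0.52628115 0.28047716] [0.5258629  0.28003037 0.0235    ]
[ 1.017e+00 -2.000e-03  2.502e+00  1.000e-03 -2.000e-03  6.500e-02]
```

```bash
H="python3 -m handwheel"
$H '[[[0.6,0,0.5,0,0,0.065,120],[1,0,0.9,0,0,0.065,120],[1,0,0.9,0,0,0.065,120]]]' 25| grep eef
$H '[[[0.017,0,0.5,0,0,0,120],[0.017,0,0.9,0,0,0,120],[0.017,0,0.9,0,0,0,120]]]' | grep eef
$H '[[[0,0,0.4,0,0,0,120],[0,0,0.67,0,0,0,120],[0,0,0.67,0,0,0,120],[0,0,0.67,0,0,0,120]]]'
python3 - <<'E'
from h import *
s=arm.get_state();print(rel(s["eef_pos"],s["ee_rot"],[.5263,.2805,.0115],[np.pi,0,-.3203-np.pi/2]))
E
```

```text
eef_pos: [0.5245, 0.2797, 0.1377]
eef_pos: [0.5255, 0.2814, 0.0665]
t: 13.35
eef_pos: [0.5274, 0.2831, 0.0164]
ee_rot: [-3.14, 0.002, -1.89]
force: [-0.5, 0.4, 0.4]
width: 0.0461
gripper_force: 0.0
[ 0.036  0.002  0.061 -0.003  0.004  0.003]
```

```bash
H="python3 -m handwheel"
$H '[[[0.02,0,0.05,0,0,0,120],[0.02,0,0.05,0,0,0,120],[0.02,0,0.05,0,0,0,120]]]' | grep -E "eef|force"
$H '[[[0,0,0,0,0,0,255],[0,0,0,0,0,0,255],[0,0,0,0,0,0,255],[0,0,0,0,0,0,255],[0,0,0,0,0,0,255]]]' 35
python3 - <<'E'
from h import *
s=arm.get_state();T=Ro.from_euler("xyz",s["ee_rot"]);c=np.r_[.51299,.28488,0];print("cover origin in tool",T.inv().apply(c-s["eef_pos"])*1e3,"dyaw",s["ee_rot"][2]+.3203+np.pi/2, s["eef_pos"],s["ee_rot"])
E
$H '[[[0,0,-0.3,0,0,0,255],[0,0,-0.8,0,0,0,255],[0,0,-1,0,0,0,255],[0,0,-1,0,0,0,255]]]'
```

```text
eef_pos: [0.5258, 0.2807, 0.0109]
force: [-0.3, -0.8, 0.1]
gripper_force: 0.0
t: 14.35
eef_pos: [0.5257, 0.2806, 0.0105]
ee_rot: [3.142, -0.0, -1.891]
force: [-0.9, 0.4, 0.1]
width: 0.0118
gripper_force: 35.0
cover origin in tool [-0.08112557 13.39793386 10.52245771] dyaw 0.00026275068048642325 [0.52568294 0.2805883  0.01052159] [ 3.14152750e+00 -5.41801127e-05 -1.89083358e+00]
t: 14.85
eef_pos: [0.5261, 0.2811, 0.0915]
ee_rot: [-3.141, 0.002, -1.891]
force: [-0.1, -0.6, -0.4]
width: 0.0114
gripper_force: 35.0
```

```bash
cat >> h.py <<'E'
PSI,PO=.2144,np.array([.5616,-.0433,0])
M=np.array([[0,-1,0],[-1,0,0],[0,0,-1.]])
def tcp_for(cx,cz,th,dy=0):
    "TCP pose for cover corner (panel underside/lip) at printer cx,dy,cz mm, tongue raised th"
    Rp=Ro.from_euler("z",PSI);Rc=Rp*Ro.from_euler("y",-th)
    corner=np.array([-58,0,3.5]);tcp=np.array([14,0,10.5])
    p=PO+Rp.apply(np.array([cx,dy,cz])/1e3)+Rc.apply((tcp-corner)/1e3);return p,(Rc*Ro.from_matrix(M)).as_euler("xyz")
def where():
    s=arm.get_state();Rp=Ro.from_euler("z",PSI);Rc=Ro.from_euler("xyz",s["ee_rot"])*Ro.from_matrix(M).inv()
    L=Rp.inv()*Rc;c=s["eef_pos"]+Rc.apply(np.array([-72,0,-7])/1e3)
    print("t",round(s["t"],2),"corner",np.round(Rp.inv().apply(c-PO)*1e3,1),"rot",np.round(L.as_rotvec(),3),"F_printer",np.round(Rp.inv().apply(s["force"]),1),"w",round(s["width"],4))
def go(*a):
    s=arm.get_state();print(a,rel(s["eef_pos"],s["ee_rot"],*tcp_for(*a)))
E
python3 - <<'E'
from h import *
where();go(-40,75,0);go(-40,75,.4);print(tcp_for(-40,75,.4))
E
```

```text
t 14.85 corner [-27.6 361.2  84.4] rot [ 0.002 -0.001 -0.534] F_printer [-0.2 -0.6 -0.4] w 0.0114
(-40, 75, 0) [ 3.505e+00 -2.041e+00  1.130e-01 -3.000e-03  4.000e-03 -1.069e+00]
(-40, 75, 0.4) [ 3.558 -1.951 -0.231  0.778 -0.21  -1.055]
(array([ 0.58465034, -0.03828086,  0.10948555]), array([-2.74159265e+00, -2.22044605e-16, -1.35639633e+00]))
```

```bash
H="python3 -m handwheel"
$H '[[[0.5,-0.3,-0.3,0,0,0,255],[0.88,-0.51,-0.4,0,0,0,255],[0.88,-0.51,-0.4,0,0,0,255]]]' | grep eef
$H '[[[0.5,-0.3,0,0,0,0,255],[0.88,-0.51,0,0,0,0,255],[0.88,-0.51,0,0,0,0,255]]]' | grep eef
$H '[[[0.5,-0.3,0,0,0,0,255],[0.88,-0.51,0,0,0,0,255],[0.88,-0.51,0,0,0,0,255]]]' | grep eef
$H '[[[0.5,-0.3,0,0,0,0,255],[0.88,-0.51,0,0,0,0,255],[0.88,-0.51,0,0,0,0,255]]]' | grep eef
$H '[[[0,0,0,0,0,-0.3,255],[0,0,0,0,0,-0.65,255],[0,0,0,0,0,-1,255],[0,0,0,0,0,-1,255],[0,0,0,0,0,-1,255]]]' | grep eef
$H '[[[0,0,0,0.3,0,-0.03,255],[0,0,0,0.6,0,-0.05,255],[0,0,0,0.8,0,-0.05,255],[0,0,0,0.8,0,-0.05,255],[0,0,0,0.8,0,-0.05,255]]]' | grep eef
python3 - <<'E'
from h import *
where();go(-45,60,.4);go(-48,52,.4)
E
```

```text
eef_pos: [0.5419, 0.1987, 0.1216]
eef_pos: [0.5581, 0.1196, 0.1208]
eef_pos: [0.575, 0.0406, 0.1211]
eef_pos: [0.5919, -0.0386, 0.1214]
eef_pos: [0.5919, -0.0371, 0.1222]
eef_pos: [0.5929, -0.0376, 0.1232]
t 17.6 corner [-31.8  -0.6  88.8] rot [-0.007 -0.4   -0.01 ] F_printer [ 1.3  0.6 -0.1] w 0.0116
(-45, 60, 0.4) [-0.014  0.292  0.267  0.    -0.017 -0.016]
(-48, 52, 0.4) [-0.014  0.365  0.344  0.    -0.017 -0.016]
```

```bash
H="python3 -m handwheel"
$H '[[[-0.01,0.2,0.2,0,-0.01,-0.01,255],[-0.015,0.36,0.34,0,-0.017,-0.016,255],[-0.015,0.36,0.34,0,-0.017,-0.016,255],[-0.015,0.36,0.34,0,-0.017,-0.016,255]]]' | grep eef
python3 - <<'E'
from h import *
where();go(-47,47,.4);go(-47,43.5,.4);snap("wrist","w5.png");snap("side","s5.png")
a=cv2.imread("pics/s5.png")[150:250,250:390];b=cv2.imread("pics/w5.png")[0:300,120:520]
a=cv2.resize(a,None,fx=4,fy=4,interpolation=cv2.INTER_CUBIC)[:400];m=np.zeros((600,960-160,3),np.uint8);m[:300,:400]=b;m[:300,400:]=cv2.resize(a,(400,286))[:300].repeat(1,0) if 0 else 0
m[300:600,:400]=0;x=cv2.resize(a,(400,286));m[:286,400:]=x
cv2.imwrite("pics/m5.png",m[:300])
E
```

```text
eef_pos: [0.5777, -0.0399, 0.087]
t 18.1 corner [-47.1  -0.1  52.5] rot [-0.    -0.401  0.001] F_printer [ 0.6 -0.6 -0.5] w 0.0119
(-47, 47, 0.4) [-0.001  0.026  0.064 -0.001 -0.     0.001]
(-47, 43.5, 0.4) [-0.001  0.043  0.105 -0.001 -0.     0.001]
```

View pics/m5.png

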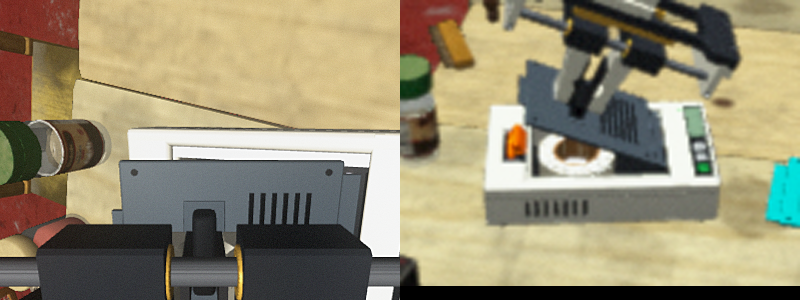

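The cover hangs over the opening, lip down at the front. Its far panel edge is at row 160 and the opening's edge near row 145. I'll check those against predicted pixels.

```bash
python3 - <<'E'
from h import *
v=np.load("pics/w5.png.npy");po=(v[:3],v[3:])
Rc=Ro.from_euler("xyz",v[3:])*Ro.from_matrix(M).inv();Q=np.array([(58,-47,8.5),(-58,-47,8.5),(-70,-39,3.3)])
print("cover pred",proj("wrist",v[:3]+Rc.apply((Q-[14,0,10.5])/1e3),po)-[120,0]) 
Rp=Ro.from_euler("z",PSI);Q=np.array([(60,-49.5,45),(-61,-49.5,45),(80,-61,45),(-61,-49.5,45)])
print("printer pred",proj("wrist",PO+Rp.apply(Q/1e3),po)-[120,0])
print("per mm y",proj("wrist",PO+Rp.apply(np.array([(0,-49.5,45),(0,-50.5,45)])/1e3),po))
E
```

```text
cover pred [[117.1013258  161.49338219]
 [346.2996939  161.4558794 ]
 [362.96290169 175.14176484]]
printer pred [[168.61835277 146.41185158]
 [371.54157542 155.1937945 ]
 [142.41089204 128.30331482]
 [371.54157542 155.1937945 ]]
per mm y [[376.95636673 150.23487088]
 [377.03000654 148.54661149]]
```

```bash
python3 - <<'E'
import cv2,numpy as np
g=cv2.cvtColor(cv2.imread("pics/w5.png"),cv2.COLOR_BGR2GRAY)
for u in(300,330,360,400,440,460):print(u,g[120:172,u].tolist())
print([ (u,int(g[163,u])) for u in range(232,248)],[ (u,int(g[166,u])) for u in range(455,500,1)])
E
```

```text
300 [200, 199, 200, 199, 198, 207, 189, 62, 90, 160, 222, 239, 238, 242, 243, 245, 243, 243, 242, 242, 243, 244, 240, 230, 208, 167, 179, 253, 245, 244, 246, 243, 243, 245, 244, 245, 245, 168, 94, 98, 58, 88, 109, 129, 124, 120, 124, 124, 125, 125, 123, 121]
330 [191, 194, 191, 189, 189, 192, 182, 106, 80, 114, 196, 239, 237, 239, 242, 243, 243, 244, 244, 241, 242, 244, 243, 238, 231, 223, 178, 165, 254, 245, 245, 244, 243, 244, 244, 244, 242, 251, 251, 77, 54, 91, 105, 118, 120, 118, 124, 123, 120, 122, 116, 124]
360 [193, 193, 191, 198, 197, 200, 201, 151, 55, 109, 154, 220, 236, 237, 239, 243, 243, 244, 243, 243, 244, 242, 244, 242, 238, 235, 231, 193, 149, 238, 248, 243, 244, 243, 243, 243, 243, 245, 252, 254, 29, 83, 104, 118, 116, 117, 116, 112, 115, 113, 112, 119]
400 [182, 183, 186, 173, 128, 97, 92, 113, 138, 108, 133, 178, 231, 237, 237, 239, 243, 245, 242, 243, 243, 243, 242, 244, 242, 241, 239, 234, 223, 174, 181, 254, 246, 243, 244, 245, 244, 245, 250, 250, 71, 72, 101, 110, 108, 112, 110, 106, 105, 110, 111, 112]
440 [189, 186, 191, 185, 186, 186, 187, 189, 167, 84, 96,
[... 495 characters left out ...]
78), (235, 186), (236, 185), (237, 189), (238, 162), (239, 115), (240, 127), (241, 130), (242, 134), (243, 131), (244, 130), (245, 128), (246, 135), (247, 129)] [(455, 108), (456, 100), (457, 108), (458, 102), (459, 106), (460, 108), (461, 106), (462, 105), (463, 67), (464, 145), (465, 154), (466, 153), (467, 147), (468, 196), (469, 205), (470, 205), (471, 202), (472, 208), (473, 246), (474, 252), (475, 253), (476, 253), (477, 250), (478, 252), (479, 251), (480, 250), (481, 252), (482, 251), (483, 252), (484, 253), (485, 251), (486, 250), (487, 255), (488, 253), (489, 167), (490, 215), (491, 247), (492, 246), (493, 245), (494, 245), (495, 245), (496, 245), (497, 246), (498, 246), (499, 244)]
```

```bash
H="python3 -m handwheel"
$H '[[[0,0.026,0.064,0,0,0,255],[0,0.043,0.105,0,0,0,255],[0,0.043,0.105,0,0,0,255],[0,0.043,0.105,0,0,0,255]]]' | grep eef
python3 - <<'E'
from h import *
where();go(-52,42,.4);go(-56,40,.4)
E
```

```text
eef_pos: [0.5763, -0.0403, 0.0772]
t 18.7 corner [-48.6  -0.2  42.7] rot [-0.    -0.4    0.001] F_printer [ 0.3  0.2 -0.6] w 0.0121
(-52, 42, 0.4) [-0.002  0.043 -0.009  0.     0.     0.001]
(-56, 40, 0.4) [-0.002  0.099 -0.005  0.     0.     0.001]
```

```bash
H="python3 -m handwheel"
$H '[[[0,0.043,-0.005,0,0,0,255],[0,0.095,-0.005,0,0,0,255],[0,0.095,-0.005,0,0,0,255],[0,0.095,-0.005,0,0,0,255]]]' | grep -E "eef|^force"
python3 - <<'E'
from h import *
where();go(-58,39.6,.4);go(-60,39.6,.4)
E
```

```text
eef_pos: [0.5694, -0.0418, 0.0747]
force: [0.1, 0.4, -1.1]
t 19.2 corner [-55.7  -0.2  40.2] rot [-0.    -0.4    0.001] F_printer [ 0.2  0.3 -1.1] w 0.0116
(-58, 39.6, 0.4) [-0.002  0.03  -0.004 -0.     0.     0.001]
(-60, 39.6, 0.4) [-0.002  0.053 -0.014 -0.     0.     0.001]
```

```bash
H="python3 -m handwheel"
$H '[[[0,0.03,-0.004,0,0,0,255],[0,0.03,-0.004,0,0,0,255],[0,0.03,-0.004,0,0,0,255]]]' | grep -E "eef|^force"
python3 - <<'E'
from h import *
where();go(-58,39.8,.3);go(-58,39.8,.2);go(-58,39.8,.1)
E
```

```text
eef_pos: [0.5672, -0.0422, 0.0741]
force: [0.5, -1.2, 1.3]
t 19.57 corner [-57.9  -0.2  39.6] rot [-0.    -0.4    0.001] F_printer [ 0.2 -1.3  1.3] w 0.0115
(-58, 39.8, 0.3) [-0.002 -0.004  0.088 -0.2    0.     0.001]
(-58, 39.8, 0.2) [-0.002  0.001  0.178 -0.4   -0.     0.001]
(-58, 39.8, 0.1) [-0.002  0.014  0.267 -0.6   -0.     0.001]
```

```bash
H="python3 -m handwheel"
$H '[[[0,-0.002,0.044,-0.1,0,0,255],[0,-0.004,0.088,-0.2,0,0,255],[0,0,0.133,-0.3,0,0,255],[0,0.001,0.178,-0.4,0,0,255],[0,0.001,0.178,-0.4,0,0,255]]]' | grep -E "eef|^force"
python3 - <<'E'
from h import *
where();go(-58,39.8,.1);go(-58.5,39.8,.1);go(-58,39.8,.15)
E
```

```text
eef_pos: [0.5734, -0.0409, 0.0607]
force: [0.7, 0.1, 1.8]
t 20.2 corner [-57.1  -0.2  39.5] rot [-0.    -0.201  0.001] F_printer [ 0.7 -0.   1.8] w 0.0116
(-58, 39.8, 0.1) [-0.002  0.006  0.085 -0.201 -0.     0.002]
(-58.5, 39.8, 0.1) [-0.002  0.013  0.084 -0.201 -0.     0.002]
(-58, 39.8, 0.15) [-0.002  0.007  0.04  -0.101 -0.     0.002]
```

```bash
H="python3 -m handwheel"
$H '[[[0,0.007,0.04,-0.1,0,0,255],[0,0.01,0.085,-0.2,0,0,255],[0,0.01,0.085,-0.2,0,0,255],[0,0.01,0.085,-0.2,0,0,255]]]' | grep -E "eef|^force"
python3 - <<'E'
from h import *
where();go(-58,40,.05);go(-58,40,.0);go(-58,39.5,-.01)
E
```

```text
eef_pos: [0.5727, -0.0411, 0.054]
force: [0.0, 0.5, -0.2]
t 20.7 corner [-59.6  -0.2  39.8] rot [-0.    -0.101  0.   ] F_printer [ 0.1  0.5 -0.2] w 0.0116
(-58, 40, 0.05) [-0.002 -0.024  0.046 -0.103 -0.     0.001]
(-58, 40, 0.0) [-0.002 -0.025  0.091 -0.203 -0.     0.001]
(-58, 39.5, -0.01) [-0.002 -0.024  0.106 -0.223 -0.     0.001]
```

```bash
H="python3 -m handwheel"
$H '[[[0,-0.015,0,0,0,0,255],[0,-0.015,0.02,-0.05,0,0,255],[0,-0.015,0.02,-0.05,0,0,255]]]' | grep -E "eef|^force"
python3 -c "
from h import *
where()"
$H '[[[0,0,0.02,-0.05,0,0,255],[0,0,0.02,-0.05,0,0,255],[0,0,0.02,-0.05,0,0,255]]]' | grep -E "eef|^force"
python3 -c "
from h import *
where();go(-58,40,0);go(-58,39.5,-.01)"
```

```text
eef_pos: [0.5743, -0.0407, 0.0525]
force: [-2.3, 0.3, 2.6]
t 21.07 corner [-58.3  -0.3  40.1] rot [-0.    -0.074  0.001] F_printer [-2.2  0.8  2.6] w 0.012
eef_pos: [0.5744, -0.0407, 0.0509]
force: [-2.1, -0.9, 3.5]
t 21.45 corner [-58.5  -0.3  40.3] rot [-0.    -0.05   0.001] F_printer [-2.3 -0.4  3.5] w 0.0116
(-58, 40, 0) [-0.003 -0.009  0.05  -0.1   -0.     0.001]
(-58, 39.5, -0.01) [-0.003 -0.009  0.065 -0.12  -0.     0.001]
```

Contact came at the catch, at the predicted angle of about 0.074 rad. I keep swinging down.

```bash
H="python3 -m handwheel"
$H '[[[0,-0.003,0.025,-0.05,0,0,255],[0,-0.003,0.025,-0.05,0,0,255],[0,-0.005,0.055,-0.1,0,0,255],[0,-0.005,0.055,-0.1,0,0,255]]]' | grep -E "eef|^force"
python3 -c "
from h import *
where()"
$H '[[[0,0,0.01,-0.01,0,0,255],[0,0,0.025,-0.02,0,0,255],[0,0,0.025,-0.02,0,0,255]]]' | grep -E "eef|^force"
python3 -c "
from h import *
where()"
```

```text
eef_pos: [0.5752, -0.0406, 0.047]
force: [-4.8, -0.2, 7.3]
t 21.95 corner [-58.2  -0.3  40.1] rot [-0.001  0.001  0.001] F_printer [-4.8  0.8  7.3] w 0.0116
eef_pos: [0.5752, -0.0406, 0.0469]
force: [-11.3, 2.0, 24.6]
t 22.32 corner [-58.2  -0.3  40.6] rot [-0.001  0.01   0.002] F_printer [-10.6   4.3  24.6] w 0.0119
```

```bash
H="python3 -m handwheel"
$H '[[[0,0,-0.025,0.02,0,0,255],[0,0,-0.025,0.02,0,0,255],[0,0,-0.025,0.02,0,0,120],[0,0,-0.025,0.02,0,0,120],[0,0,-0.025,0.02,0,0,120]]]' | grep -E "eef|^force|width"
$H '[[[0,0,-0.4,0,0,0,120],[0,0,-1,0,0,0,120],[0,0,-1,0,0,0,120]]]' | grep -E "eef|^force|width"
$H '[[[-0.9,0,-0.9,0,0,0,120],[-0.9,0,-0.9,0,0,0,120],[-0.9,0,-0.9,0,0,0,120]]]' | grep -E "eef|^force|width"
python3 - <<'E'
from h import *
snap("wrist","w6.png");snap("side","s6.png");print(np.load("pics/w6.png.npy"))
b=cv2.imread("pics/w6.png")[20:230,170:440];a=cv2.imread("pics/s6.png")[170:240,265:375]
m=np.zeros((600,800,3),np.uint8);x=cv2.resize(b,None,fx=1.8,fy=1.8,interpolation=2);m[:x.shape[0],:x.shape[1]]=x
y=cv2.resize(a,None,fx=2.8,fy=2.8,interpolation=2);m[:y.shape[0],490:490+y.shape[1]]=y
po=(lambda v:(v[:3],v[3:]))(np.load("pics/w6.png.npy"))
c=cv2.imread("pics/w6.png")[40:150,190:270];z=cv2.resize(c,None,fx=3.5,fy=3.5,interpolation=2);m[215:215+z.shape[0],495:495+z.shape[1]]=z
cv2.imwrite("pics/m6.png",m)
Rp=Ro.from_euler("z",PSI);Q=np.array([(58,-47,45),(-58,-47,45),(-58,47,45),(58,47,45),(14,0,60),(64,0,43)])
print(proj("wrist",PO+Rp.apply(Q/1e3),po)*1.8-[306,36])
E
```

```text
eef_pos: [0.5749, -0.0406, 0.0462]
force: [-0.0, -0.1, -0.4]
width: 0.0363
eef_pos: [0.5776, -0.0402, 0.1304]
force: [-0.5, 0.3, -0.1]
width: 0.0462
eef_pos: [0.5605, 0.0317, 0.2005]
force: [0.0, -0.4, -0.5]
width: 0.0468
[ 5.60543414e-01  3.17138468e-02  2.00506055e-01 -3.13763753e+00
  3.56667597e-04 -1.35348989e+00]
[[195.01037516  67.21633342]
 [423.08386248  67.67154393]
 [411.29390132 252.2182766 ]
 [200.90971248 251.55463068]
 [281.1143707  162.95390278]
 [187.36368119 163.11842212]]
```

View pics/m6.png

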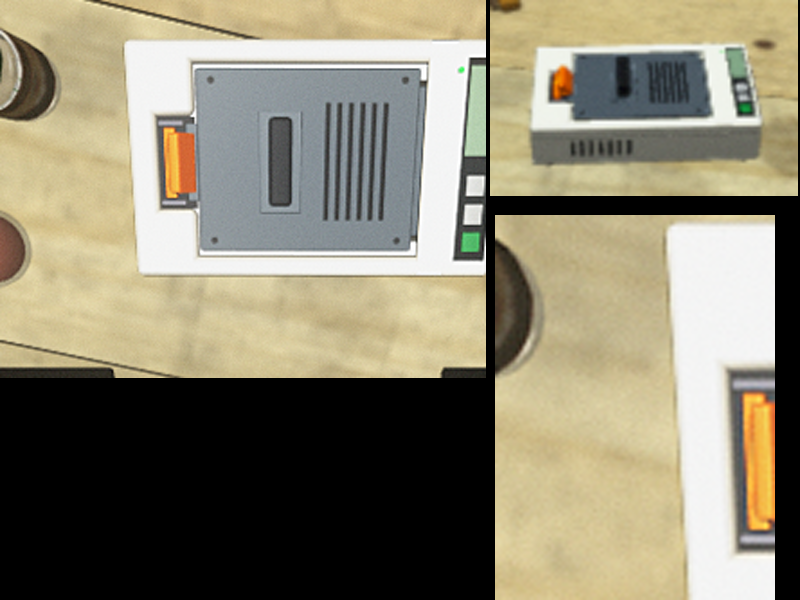

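The cover lies in the opening at the predicted corner pixels, with the orange nose over the tongue at (193,163). I'll compare the nose's front edge with its home position in the earlier frame.

```bash
python3 - <<'E'
from h import *
Rp=Ro.from_euler("z",PSI)
for f in("w2","w3","w6"):
    v=np.load(f"pics/{f}.png.npy");po=(v[:3],v[3:]);h=cv2.cvtColor(cv2.imread(f"pics/{f}.png"),cv2.COLOR_BGR2HSV)
    m=cv2.inRange(h,(5,150,110),(22,255,255));u0=proj("wrist",PO+Rp.apply([.064,0,.045]),po)[0]
    ys,xs=np.nonzero(m);k=(abs(xs-u0[0])<25)&(abs(ys-u0[1])<28)
    for z in(.046,):
        P=np.array([Rp.inv().apply(ray("wrist",(a,b),z,po)-PO) for a,b in zip(xs[k],ys[k])])*1e3
        c=P[abs(P[:,1])<8];print(f,"catch x range",np.percentile(c[:,0],[1,50,99]).round(1))
print(arm.get_state()["t"])
E
```

```text
w2 catch x range [60.1 67.7 75.7]
w3 catch x range [60.1 67.7 75.8]
w6 catch x range [60.5 68.  75.8]
23.8
```

```bash
python3 -c "
from station import arm
print(arm.job_done())"
```

```text
the job is handed in; nothing more can be done
None
```

The job is handed in at about 24 s: the roll lies flat on the hub, the cover is hooked and flush, and the catch is measured back at its home position over the tongue. The gripper has let go, and no bystander was touched.

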